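# Ready the ingredient scale

## Task

Get the little ingredient scale ready for weighing out yeast: set the green weighing cup gently on its round carrier, with the notch in the cup's foot over the orange key so that it sits flat, and let go of it. Then, with the cup in place so that the scale starts from zero, slide the yellow power switch in its recess all the way over to on, the end with the green dot. Do not lean hard on the scale, and leave the other things on the bench where they stand.

Things in the scene. Friction and masses are not known exactly. Their poses are not given: they have to be found in the camera images.
- cup_mid (a point): green plastic weighing cup, open topped, loose, standing upright: 56 mm across (59 over the lip), 46 mm high, 90 g. The point is on its axis, 23 mm above its underside; z up. A flat thumb tab with an orange dot, 18 mm wide, sticks out at the rim on the cup's -x side to 51 mm from the axis
- cup_foot (a point): centre of the underside of the cup, 23 mm below cup_mid, same axes. Under the cup is a foot ring 8 mm tall, 45 mm inside diameter, cut through by one notch 16 mm wide on the cup's -x side, directly below the tab
- scale_seat (a point): where the cup's foot belongs: centre of the top of the scale's steel carrier plate (90 mm across), 44 mm above the bench; axes of the scale. A black boss 36 mm across and 6 mm tall stands in the middle; the foot ring goes round it with about 4 mm of play. The seated cup's foot rests on the plate
- scale: white ingredient scale, 165 mm (its x) by 250 mm (its y), housing 36 mm high, does not move; origin under its centre on the bench, z up. The carrier is on its +y half (axis at x 0, y +52 mm), the display and the power switch on its -y half
- switch_cap (a point): yellow ribbed cap of the power switch, middle of its top, flush with the top of the housing (36 mm above the bench); moves with the cap; axes of the scale. The cap is 10 mm long (scale's y, the way it slides) and 26 mm wide (x). It stands in a black recess, 7 mm deep, 60 mm long (y) and 32 mm wide (x)
- switch (a joint): travel of the power switch, m: 0 = off, 0.014 = fully on. It slides along the scale's -y axis (away from the carrier, from the red dot to the green dot) against 1.5 N of friction and stays where it is left
- yeast_jar_c (a point): bystander: amber jar with a red lid, 58 mm across, 85 mm high, loose; point on its axis 42 mm up
- salt_jar_c (a point): bystander: clear jar with a steel lid, 64 mm across, 100 mm high, loose; point on its axis 50 mm up
- timer_c (a point): bystander: flat white kitchen timer, 62 by 70 mm, 18 mm high, loose; point at its centre
- mould_a_c (a point): bystander: brown paper cake mould, 78 mm across, 56 mm high, loose; point on its axis half-way up
- mould_b_c (a point): bystander: a second brown paper cake mould, as the first
- spoon_grip (a point): bystander: metal spoon lying flat, loose; point on its handle
- spatula_grip (a point): bystander: spatula with a red handle lying flat, loose; point on its handle
- scale_key (a point): outer part of the top of the orange key, 8 mm wide and 6 mm tall, that runs from the boss out to 32 mm from the carrier's axis on the scale's -x side; the point is 24 mm from the axis. It takes the cup's notch (about 9 degrees of play), so the seated cup's -x axis (tab) points along the scale's -x axis
- switch_room (a point): fixed point in the middle of the free part of the recess's floor beside the cap, on the red-dot (+y) side, 29 mm above the bench; axes of the scale. With the switch off, 31 mm (y) by 32 mm (x) are free there, enough for shut fingertips to reach in and push the cap
There are look-alikes about, which are no part of the job. Of the things that look like the part that bears cup_mid, the smallest one is meant.

How it is judged:
By the outcome, as a careful person would: the job done as asked, in the order asked, and still so for the second after the job is handed in, with the robot touching nothing.
It also fails if it takes over 53 s, if anything falls off the work surface, if the arm or the gripper's body presses on something with over 40 N, if the wrist force passes 120 N, or if a joint passes its speed limit or range.

## Robot

A 6-joint arm with a two-finger parallel gripper is mounted at the origin on the work surface. World frame = base frame: x ahead of the robot, y to its left, z up, the work surface at z = 0. Lengths are in m, angles in rad, forces in N, time in s.
With the tool pointing down it reaches from about 0.3 to 0.85 m from the base axis. Payload 4.2 kg.
Tool frame: the origin (TCP) lies on the centre line of the jaws, within the pads' length; the fingertips stand env.nose_length ahead of it and the grasp point (between the pads) lies 6 mm ahead of it (env.nose_length is the distance from the TCP to the fingertips, in m); z points along the fingers, y is the direction in which the jaws open and shut (so a half turn about z gives the same grasp; the last joint's range is limited). The gripper opens to 91 mm and grips with 3 to 60 N. Pads are 32 mm wide; open, the fingers measure 118 mm over their backs; the gripper's body (76 mm by 178 mm) begins 60 mm behind the grasp point.
Start: joints at [1.158, 0.32, 1.565, -0, 1.257, -0.02], TCP at [0.22, 0.531, 0.239] pointing down, gripper open.
Joint ranges: [-3.11, 3.11], [-0.84, 2.01], [0.21, 2.61], [-1.34, 4.49], [0.05, 2.63], [-2.56, 2.56]. Speed limits (rad/s): [2.57, 2.57, 3.14, 3.14, 3.14, 3.14].

## Interface

Orientations are given as a unit quaternion [x, y, z, w].
In Python, from cell import readout, read_camera, job_done, spot_in, landmark_of, env gives the robot as it stands.
- The arm moves only by the tool drive_tool, never from a script. Its argument "steps" is a list of rows, each an object of numbers: "fingers": the closure, from -1 (fully open) to 1 (shut), so that 0 is half open; "tx", "ty", "tz": the shift along the tool's x, y, z each as a share of 0.02 m, from -1 to 1; "yaw": the turn about the tool's z as a share of 120 degrees, from -1 to 1. A call has 1 to 20 rows; each row shifts and turns the pose as measured when the row begins, along the tool's axes as they then stand; what a row does not reach is not made up. A row lasts 1/12 s, in which the tool goes at most 41.7 mm and 7.16 degrees, less where a joint would pass 70% of its speed; a pose out of reach is approached as far as the arm can. A call with a number of a shift or a turn outside -1 to 1 is refused whole. A call with a gripper value outside its range is refused whole. The fingers move at their own pace and stop on an object; "squeeze" is the grip in N (left out, the last holds). Time passes only in rows, so rows that do not move let the fingers close. It gives the time, the measured TCP pose, the force and the opening at its end, in the units of the state.
- readout.get_obs(): the state, without advancing time (a new reading comes with each control period).
- read_camera(name): name is "side" or "top"; returns a dict with "image" (400x640x3 uint8, blue, green, red), "depth" (400x640 float32, m along the optical axis (not along the pixel's ray), 0 where there is no reading), "vertical_fov" (degrees; the focal length in pixels is half the picture's height over the tangent of half this angle, whatever the lens; pixels are square), "cx", "cy" (the principal point, pixels), "cam_to_world" (4x4, takes a point from camera to world coordinates). Camera axes: x right, y down, z forward; pixel columns grow to the right and rows downward; lengths in m; the calibration is good to about 2 mm. A picture is of the moment at which its call begins.
- job_done(): hands the job in, once; it reports no verdict.
Trained networks look in the newest picture that a camera, given by its name, has taken for a name from the list of things; names that differ only in an ending like _2 or _b are one class to them, and where a whole thing is asked for, a point or a joint stands for the part that bears it (a point fixed in the world has none). Each returns a list of dicts, best first, with "confidence" (0 to 1); they miss things now and then, are a little off and sometimes report something else, mostly with a low value. They report only what shows in the picture. A call takes as long as a camera call. They do not tell look-alikes from the thing itself.
- spot_in(camera, target): "rect" ([centre column, centre row, width, height] in pixels, round what is visible of it).
- landmark_of(camera, target): "uv" ([column, row] in pixels: a listed point, or the origin of a listed thing).
The state is a dict: "clock": time; "joints": joint angles; "dq": joint speeds; "joint_efforts": joint torques, N m; "position": TCP position; "tcp_rot": TCP orientation; "force": force on the tool from outside, world axes, zero at the start; "torque": the same for the moment, N m; "finger_gap": finger opening in m.
Only numpy, scipy, OpenCV 4.12 (cv2) and the standard library are available. Lean on these libraries where they do the work, as an engineer would, in place of code of your own. Each camera call takes 0.05 s, during which the arm holds its last target. There are 200 camera calls.

## Working session

There is one attempt and no reset: what is moved stays moved. The work goes in short steps, Python scripts to look and compute and a tool call to move; the robot and the scene stay as the last step left them, time stands still between calls to the robot, and variables do not carry over. Pictures are saved under pics/ and viewed, about 8 in all and at most 12, crops included, and the job is handed in when it is done.

Besides the shell and the picture viewer there is one more tool, called after "Call:" as name(argument=value, ...), one argument or row to a line, values as JSON. drive_tool: Moves the arm, as the interface text tells. Shift numbers are shares of 0.02 m and turn numbers shares of 120 degrees, none past 1 either way. Its arguments: {"type":"object","properties":{"steps":{"type":"array","items":{"type":"object","properties":{"fingers":{"type":"number"},"tx":{"type":"number"},"ty":{"type":"number"},"tz":{"type":"number"},"yaw":{"type":"number"}}}},"squeeze":{"type":"number"}},"required":["steps"]}

```bash
mkdir -p pics; ls; cat > h.py <<'E'
import numpy as np, cv2
from cell import readout, read_camera, job_done, spot_in, landmark_of, env
def ray(c,uv):
    f=c["image"].shape[0]/2/np.tan(np.radians(c["vertical_fov"]/2))
    d=np.array([(uv[0]-c["cx"])/f,(uv[1]-c["cy"])/f,1.]);T=np.array(c["cam_to_world"])
    return T[:3,3],T[:3,:3]@d
def atz(c,uv,z):
    o,d=ray(c,uv);return o+d*(z-o[2])/d[2]
def atd(c,uv):
    o,d=ray(c,uv);u,v=int(round(uv[0])),int(round(uv[1]))
    p=c["depth"][max(v-1,0):v+2,max(u-1,0):u+2];p=p[p>0]
    return o+d*np.median(p) if len(p) else None
E
python3 - <<'E'
from h import *
np.set_printoptions(precision=4,suppress=True)
print(env.nose_length, readout.get_obs())
for n in("top","side"):
    c=read_camera(n);cv2.imwrite(f"pics/{n}0.png",c["image"])
    print(n,c["vertical_fov"],c["cx"],c["cy"],np.array(c["cam_to_world"])[:3,3])
    for t in("cup_mid","scale_seat","scale","switch_cap","scale_key","switch_room","yeast_jar_c","salt_jar_c","timer_c","mould_a_c"):
        print(t,[(np.round(r["uv"],1).tolist(),round(r["confidence"],2),atd(c,r["uv"])) for r in landmark_of(n,t)])
    print([ (np.round(r["rect"]).tolist(),round(r["confidence"],2)) for r in spot_in(n,"cup_mid")])
E
```

```text
pics
0.025 {'clock': 0.0, 'joints': array([ 1.158 ,  0.3203,  1.5657, -0.    ,  1.2574, -0.02  ]), 'dq': array([-0.0005, -0.0002,  0.001 ,  0.0001,  0.0018, -0.0005]), 'joint_efforts': array([  0.0026, -41.2462, -23.1972,   0.073 ,   0.0458,  -0.0001]), 'position': array([0.2199, 0.5308, 0.2381]), 'tcp_rot': array([ 0.1951,  0.9808, -0.0009, -0.0002]), 'force': array([0.5902, 0.59  , 0.9407]), 'torque': array([-0.0057,  0.0369,  0.0098]), 'finger_gap': 0.09123716429670328}
top 53.34109744292259 318.5920045380102 194.4920648870388 [ 0.3446 -0.0166  1.2006]
cup_mid [([238.3, 261.6], 0.86, array([0.3551, 0.2255, 0.0148])), ([184.3, 252.2], 0.82, array([0.3798, 0.387 , 0.0136])), ([216.0, 219.1], 0.77, array([0.4799, 0.3001, 0.0111]))]
scale_seat [([302.0, 205.6], 0.74, array([0.5191, 0.0405, 0.0517]))]
scale [([221.0, 220.3], 0.31, array([0.4764, 0.2844, 0.0128]))]
switch_cap [([348.2, 216.7], 0.37, array([ 0.4908, -0.0955,  0.0353]))]
scale_key [([301.2, 213.2], 0.63, array([0.4975, 0.0426, 0.0454]))]
switch_room [([340.5, 218.7], 0.9, array([ 0.4853, -0.0732,  0.0285]))]
yeast_jar_c [
[... 908 characters left out ...]
0.76, array([ 0.5019, -0.0376,  0.0365]))]
switch_cap [([312.0, 236.5], 0.55, array([ 0.4971, -0.0853,  0.0302]))]
scale_key [([289.2, 202.4], 0.63, array([0.487 , 0.0438, 0.0438]))]
switch_room [([307.2, 232.6], 0.95, array([ 0.4908, -0.0676,  0.0304]))]
yeast_jar_c [([348.5, 287.8], 0.94, array([ 0.4932, -0.2881,  0.0857]))]
salt_jar_c [([281.2, 108.5], 0.88, array([0.6296, 0.4212, 0.0704]))]
timer_c [([316.8, 128.2], 0.62, array([0.7222, 0.3268, 0.0166])), ([280.2, 107.1], 0.37, array([0.6281, 0.4259, 0.0738]))]
mould_a_c [([354.0, 388.6], 0.94, array([ 0.407 , -0.4729,  0.0052]))]
[([216.0, 146.0, 28.0, 30.0], 0.93), ([230.0, 178.0, 28.0, 30.0], 0.84), ([251.0, 157.0, 22.0, 20.0], 0.66)]
```

```bash
python3 - <<'E'
import cv2
i=cv2.imread("pics/top0.png")[120:300,120:380]
cv2.imwrite("pics/topc.png",cv2.resize(i,None,fx=3,fy=3,interpolation=cv2.INTER_CUBIC))
i=cv2.imread("pics/side0.png")[90:270,180:380]
cv2.imwrite("pics/sidec.png",cv2.resize(i,None,fx=3,fy=3,interpolation=cv2.INTER_CUBIC))
E
```

```text
(no output)
```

View pics/topc.png

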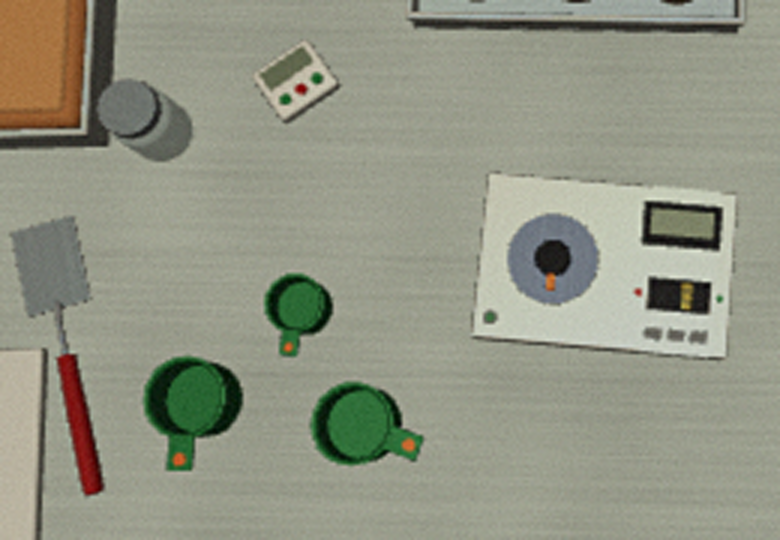

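View pics/sidec.png

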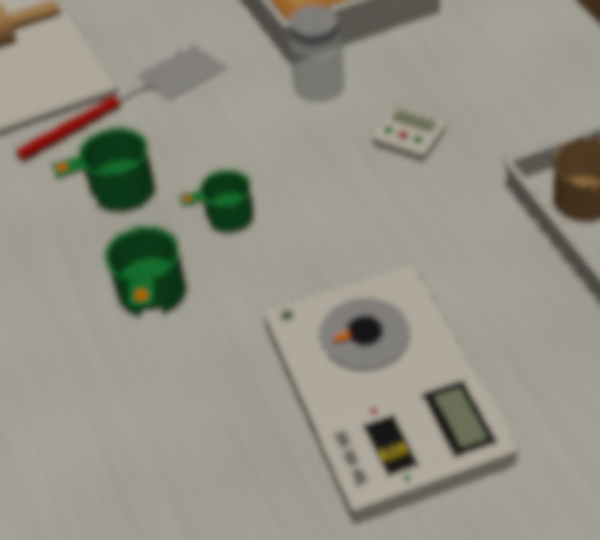

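The pictures show three green cups. In the top view these are A small at (218,222), B at (241,262) and C at (187,260). By the description the smallest, A, is meant; B and C are visibly larger. The scale's boss is at (304,206), its key points down (world -x), and the cap is at (348,218). Next I measure cup A and the scale.

```bash
cat > m.py <<'E'
from h import *
np.set_printoptions(precision=4,suppress=True)
def cloud(c,mask):
    vs,us=np.nonzero(mask&(c["depth"]>0))
    o,_=ray(c,(0,0));f=c["image"].shape[0]/2/np.tan(np.radians(c["vertical_fov"]/2))
    d=np.stack([(us-c["cx"])/f,(vs-c["cy"])/f,np.ones(len(us))],1)*c["depth"][vs,us][:,None]
    T=np.array(c["cam_to_world"]);return d@T[:3,:3].T+T[:3,3],us,vs
def orange(c):
    h=cv2.cvtColor(c["image"],cv2.COLOR_BGR2HSV);return (h[...,0]>4)&(h[...,0]<20)&(h[...,1]>140)&(h[...,2]>110)
def green(c):
    h=cv2.cvtColor(c["image"],cv2.COLOR_BGR2HSV);return (h[...,0]>45)&(h[...,0]<80)&(h[...,1]>110)
def blobs(c,m,z,box):
    n,l,s,ce=cv2.connectedComponentsWithStats(m.astype(np.uint8))
    return [(ce[i].round(1),s[i,4],atz(c,ce[i],z)) for i in range(1,n) if s[i,4]>=3 and box[0]<ce[i][0]<box[1] and box[2]<ce[i][1]<box[3]]
E
python3 - <<'E'
from m import *
from scipy.optimize import least_squares
def circ(p): return least_squares(lambda q:np.hypot(p[:,0]-q[0],p[:,1]-q[1])-q[2],[*p[:,:2].mean(0),.03],loss="soft_l1",f_scale=.002).x
C={n:read_camera(n) for n in("top","side")}
for n,box in(("top",(200,240,205,245)),("side",(235,270,143,172))):
    c=C[n];print(n,"tab dot",blobs(c,orange(c),.046,box))
    P,u,v=cloud(c,green(c));k=(u>box[0])&(u<box[1])&(v>box[2])&(v<box[3]);P=P[k]
    print(" n",len(P),"z",np.percentile(P[:,2],[5,50,95]), "extent",P.min(0),P.max(0))
    # outline as silhouette at rim height
    m=np.zeros_like(c["depth"],np.uint8);m[v[k],u[k]]=1
    ct=max(cv2.findContours(m,0,cv2.CHAIN_APPROX_NONE)[0],key=len)[:,0]
    R=np.array([atz(c,q,.046)[:2] for q in ct]);
    if n=="top":
        print(" silhouette fit",circ(R)); print(" minmax at rim z",R.min(0),R.max(0))
    hi=P[(P[:,2]>.04)];print(" hi",len(hi),circ(hi) if len(hi)>8 else 0)
c=C["top"]
print("key",blobs(c,orange(c),.05,(285,320,195,230)))
print("key side",blobs(C["side"],orange(C["side"]),.05,(275,320,185,215)))
for n,(u0,u1,v0,v1) in(("top",(270,375,170,245)),("side",(265,355,175,268))):
    c=C[n];h=cv2.cvtColor(c["image"],cv2.COLOR_BGR2HSV)
    P,u,v=cloud(c,np.ones_like(c["depth"],bool));k=(u>u0)&(u<u1)&(v>v0)&(v<v1)&(P[:,2]>.028)
    r=cv2.minAreaRect((P[k][:,:2]*1000).astype(np.float32));print(n,"scale rect",r,"ztop",np.median(P[k][:,2]))
    y=(h[...,0]>18)&(h[...,0]<35)&(h[...,1]>110);print(" cap",blobs(c,y,.036,(u0,u1,v0,v1)))
    b=(h[...,2]<60)
    print(" dark",[(x[0],x[1],x[2]) for x in blobs(c,b,.05,(u0,u1,v0,v1)) if x[1]>20])
E
```

```text
top tab dot [(array([215.6, 235.2]), np.int32(5), array([0.4291, 0.289 , 0.046 ]))]
 n 354 z [0.0076 0.0154 0.0474] extent [0.4238 0.2573 0.0041] [0.4975 0.3117 0.0501]
 silhouette fit [0.4671 0.2825 0.0304]
 minmax at rim z [0.424  0.2518] [0.4971 0.3116]
 hi 93 [0.4695 0.2853 0.0275]
side tab dot []
 n 254 z [0.011  0.0291 0.048 ] extent [0.3893 0.2203 0.0078] [0.4976 0.3144 0.0645]
 hi 62 [0.4707 0.2827 0.027 ]
key [(array([303.1, 213.6]), np.int32(17), array([0.4957, 0.0369, 0.05  ]))]
key side [(array([293.9, 201.8]), np.int32(11), array([0.4984, 0.0349, 0.05  ]))]
top scale rect ((516.6116333007812, -16.1907958984375), (250.57000732421875, 166.02308654785156), 85.98815155029297) ztop 0.03677721218683527
 cap [(array([348.5, 218. ]), np.int32(38), array([ 0.4869, -0.0964,  0.036 ]))]
 dark [(array([347.1, 195.6]), np.int32(152), array([ 0.5513, -0.0911,  0.05  ])), (array([303.9, 205.3]), np.int32(106), array([0.5203, 0.035 , 0.05  ])), (array([345.6, 218. ]), np.int32(163), array([ 0.4849, -0.0869,  0.05  ]))]
side scale rect ((517.7591552734375, -18.90606689453125), (251.79122924804688, 165.86666870117188), 86.06644439697266) ztop 0.036929361595925525
 cap [(array([310.7, 240.2]), np.int32(59), array([ 0.4869, -0.098 ,  0.036 ]))]
 dark [(array([301.4, 199.6]), np.int32(66), array([0.5215, 0.0325, 0.05  ])), (array([328. , 231.4]), np.int32(38), array([ 0.5381, -0.1018,  0.05  ])), (array([308. , 234.1]), np.int32(68), array([ 0.4852, -0.085 ,  0.05  ])), (array([312.6, 243.9]), np.int32(24), array([ 0.4821, -0.1189,  0.05  ]))]
```

Call:
drive_tool(
  steps=[
    {"fingers":-1,"yaw":-0.043},
    {"yaw":-0.043},
    {"yaw":-0.043},
    {"tx":-0.99,"ty":-0.76},
    {"tx":-0.99,"ty":-0.76},
    {"tx":-0.99,"ty":-0.76},
    {"tx":-0.99,"ty":-0.76},
    {"tx":-0.99,"ty":-0.76},
    {"tx":-0.99,"ty":-0.76},
    {"tx":-0.99,"ty":-0.76},
    {"tx":-0.99,"ty":-0.76},
    {"tx":-0.99,"ty":-0.76},
    {"tx":-0.99,"ty":-0.76},
    {"tx":-0.99,"ty":-0.76},
    {"tx":-0.99,"ty":-0.76},
  ],
)

```text
schema error: expected keys fingers, tx, ty, tz, yaw
```

Call:
drive_tool(
  squeeze=8,
  steps=[
    {"fingers":-1,"tx":0,"ty":0,"tz":0,"yaw":-0.043},
    {"fingers":-1,"tx":0,"ty":0,"tz":0,"yaw":-0.043},
    {"fingers":-1,"tx":0,"ty":0,"tz":0,"yaw":-0.043},
    {"fingers":-1,"tx":-0.99,"ty":-0.76,"tz":0,"yaw":0},
    {"fingers":-1,"tx":-0.99,"ty":-0.76,"tz":0,"yaw":0},
    {"fingers":-1,"tx":-0.99,"ty":-0.76,"tz":0,"yaw":0},
    {"fingers":-1,"tx":-0.99,"ty":-0.76,"tz":0,"yaw":0},
    {"fingers":-1,"tx":-0.99,"ty":-0.76,"tz":0,"yaw":0},
    {"fingers":-1,"tx":-0.99,"ty":-0.76,"tz":0,"yaw":0},
    {"fingers":-1,"tx":-0.99,"ty":-0.76,"tz":0,"yaw":0},
    {"fingers":-1,"tx":-0.99,"ty":-0.76,"tz":0,"yaw":0},
    {"fingers":-1,"tx":-0.99,"ty":-0.76,"tz":0,"yaw":0},
    {"fingers":-1,"tx":-0.99,"ty":-0.76,"tz":0,"yaw":0},
  ],
)

```text
clock: 2.38
position: [0.4048, 0.3557, 0.2386]
tcp_rot: [0.05, 0.999, 0.002, -0.0]
force: [-0.4, 0.1, 1.0]
finger_gap: 0.0912
```

```bash
python3 - <<'E'
from m import *
c=read_camera("top");cv2.imwrite("pics/a.png",cv2.resize(c["image"][190:290,165:265],None,fx=6,fy=6,interpolation=cv2.INTER_CUBIC))
P,u,v=cloud(c,green(c))
for b in((200,240,205,245),(223,265,246,276)):
    k=(u>b[0])&(u<b[1])&(v>b[2])&(v<b[3]);Q=P[k]
    print(k.sum(),"height",np.percentile(Q[:,2],98),Q.min(0),Q.max(0))
    hi=Q[Q[:,2]>.03];print(hi.min(0),hi.max(0),blobs(c,orange(c),.046,b))
E
```

```text
353 height 0.04861524476196191 [0.424  0.2575 0.0052] [0.4972 0.3128 0.0509]
[0.424  0.2575 0.0302] [0.4972 0.3128 0.0509] [(array([215.6, 235.2]), np.int32(5), array([0.4291, 0.289 , 0.046 ]))]
664 height 0.06505374405622656 [0.3202 0.1542 0.0075] [0.3929 0.2568 0.0689]
[0.3202 0.1542 0.0314] [0.3929 0.2568 0.0689] [(array([255.7, 267.8]), np.int32(12), array([0.3384, 0.1686, 0.046 ]))]
```

View pics/a.png

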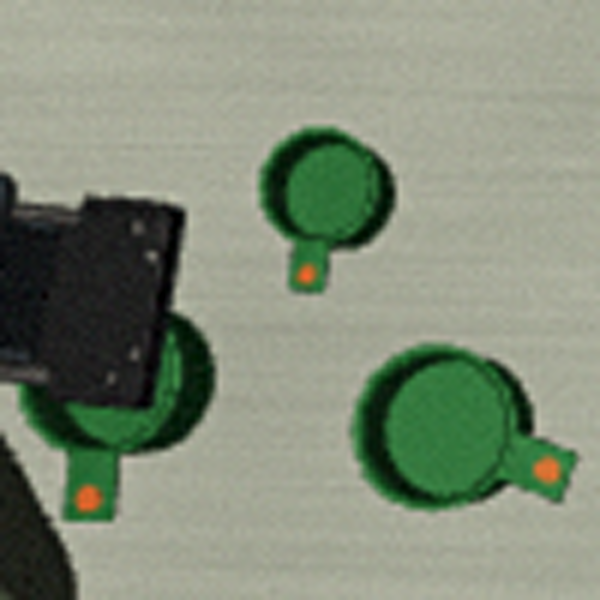

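Call:
drive_tool(
  steps=[
    {"fingers":-1,"tx":-0.71,"ty":-0.66,"tz":0.9,"yaw":-0.01},
    {"fingers":-1,"tx":-0.71,"ty":-0.66,"tz":0.9,"yaw":0},
    {"fingers":-1,"tx":-0.71,"ty":-0.66,"tz":0.9,"yaw":0},
    {"fingers":-1,"tx":-0.71,"ty":-0.66,"tz":0.9,"yaw":0},
    {"fingers":-1,"tx":-0.71,"ty":-0.66,"tz":0.9,"yaw":0},
    {"fingers":-1,"tx":0,"ty":0,"tz":0.5,"yaw":0},
    {"fingers":-1,"tx":0,"ty":0,"tz":0,"yaw":0},
  ],
)

```text
clock: 3.02
position: [0.4795, 0.2777, 0.137]
tcp_rot: [0.042, 0.999, 0.003, 0.004]
force: [-0.9, -0.6, 0.7]
finger_gap: 0.091
```

Call:
drive_tool(
  steps=[
    {"fingers":-1,"tx":0.5,"ty":0.22,"tz":0,"yaw":0.025},
    {"fingers":-1,"tx":0,"ty":0,"tz":0,"yaw":0},
    {"fingers":-1,"tx":0,"ty":0,"tz":0.8,"yaw":0},
    {"fingers":-1,"tx":0,"ty":0,"tz":0.8,"yaw":0},
    {"fingers":-1,"tx":0,"ty":0,"tz":0.7,"yaw":0},
    {"fingers":-1,"tx":0,"ty":0,"tz":0,"yaw":0},
  ],
)

```text
clock: 3.52
position: [0.4728, 0.286, 0.0938]
tcp_rot: [0.065, 0.998, 0.005, 0.008]
force: [-0.7, 0.6, -0.8]
finger_gap: 0.0911
```

Call:
drive_tool(
  steps=[
    {"fingers":-1,"tx":0.17,"ty":-0.17,"tz":0.6,"yaw":0},
    {"fingers":-1,"tx":0,"ty":0,"tz":0.6,"yaw":0},
    {"fingers":-1,"tx":0,"ty":0,"tz":0.6,"yaw":0},
    {"fingers":-1,"tx":0,"ty":0,"tz":0.6,"yaw":0},
    {"fingers":-1,"tx":0,"ty":0,"tz":0.3,"yaw":0},
    {"fingers":-1,"tx":0,"ty":0,"tz":0,"yaw":0},
  ],
)

```text
clock: 4.02
position: [0.4745, 0.288, 0.0454]
tcp_rot: [0.06, 0.998, 0.009, 0.014]
force: [0.8, -0.5, 1.1]
finger_gap: 0.0909
```

Call:
drive_tool(
  steps=[
    {"fingers":-1,"tx":0.22,"ty":-0.25,"tz":0.55,"yaw":0},
    {"fingers":-1,"tx":0,"ty":0,"tz":0,"yaw":0},
    {"fingers":-1,"tx":0,"ty":0,"tz":0,"yaw":0},
  ],
)

```text
clock: 4.27
position: [0.4722, 0.2855, 0.0372]
tcp_rot: [0.059, 0.998, 0.011, 0.016]
force: [0.7, 0.3, -0.6]
finger_gap: 0.0911
```

```bash
python3 -c "
from h import *
from scipy.spatial.transform import Rotation as R
o=readout.get_obs();print(o['position'],o['tcp_rot'],R.from_quat(o['tcp_rot']).as_matrix().round(4),o['dq'],o['joints'])"
```

```text
[0.47218793 0.28545592 0.03724109] [0.05940019 0.99804407 0.01052188 0.0163997 ] [[-0.9924  0.1182  0.034 ]
 [ 0.1189  0.9927  0.0191]
 [-0.0315  0.023  -0.9992]] [ 0.00018357 -0.00318226  0.01458614 -0.0015904   0.02060186 -0.00345362] [ 5.23173755e-01  4.73875772e-01  1.90624147e+00 -7.17638474e-04
  7.22506228e-01 -9.28200524e-01]
```

Call:
drive_tool(
  squeeze=8,
  steps=[
    {"fingers":-1,"tx":0.15,"ty":-0.12,"tz":0,"yaw":0},
    {"fingers":1,"tx":0,"ty":0,"tz":0,"yaw":0},
    {"fingers":1,"tx":0,"ty":0,"tz":0,"yaw":0},
    {"fingers":1,"tx":0,"ty":0,"tz":0,"yaw":0},
    {"fingers":1,"tx":0,"ty":0,"tz":0,"yaw":0},
    {"fingers":1,"tx":0,"ty":0,"tz":0,"yaw":0},
    {"fingers":1,"tx":0,"ty":0,"tz":0,"yaw":0},
    {"fingers":1,"tx":0,"ty":0,"tz":0,"yaw":0},
  ],
)

```text
clock: 4.93
position: [0.4713, 0.2851, 0.0412]
tcp_rot: [0.059, 0.998, 0.013, 0.019]
force: [0.1, -0.3, -0.0]
finger_gap: 0.0573
```

Call:
drive_tool(
  steps=[
    {"fingers":1,"tx":0,"ty":0,"tz":-0.5,"yaw":0},
    {"fingers":1,"tx":0,"ty":0,"tz":-1,"yaw":0},
    {"fingers":1,"tx":0,"ty":0,"tz":-1,"yaw":0},
    {"fingers":1,"tx":0,"ty":0,"tz":-1,"yaw":0},
    {"fingers":1,"tx":0,"ty":0,"tz":-1,"yaw":0},
  ],
)

```text
clock: 5.35
position: [0.4642, 0.2809, 0.1311]
tcp_rot: [0.059, 0.998, 0.009, 0.014]
force: [0.3, -0.6, -0.3]
finger_gap: 0.0576
```

```bash
python3 - <<'E'
from m import *
from scipy.spatial.transform import Rotation as R
o=readout.get_obs();print(o['position'],R.from_quat(o['tcp_rot']).as_matrix().round(4),o['finger_gap'])
c=read_camera("side");cv2.imwrite("pics/b.png",cv2.resize(c["image"][80:240,180:340],None,fx=4,fy=4,interpolation=cv2.INTER_CUBIC))
o=readout.get_obs();print(o['position'])
E
```

```text
[0.4642 0.2809 0.1311] [[-0.9927  0.1175  0.0286]
 [ 0.118   0.9929  0.0159]
 [-0.0265  0.0192 -0.9995]] 0.057648119836612874
[0.4664 0.2822 0.1354]
```

View pics/b.png

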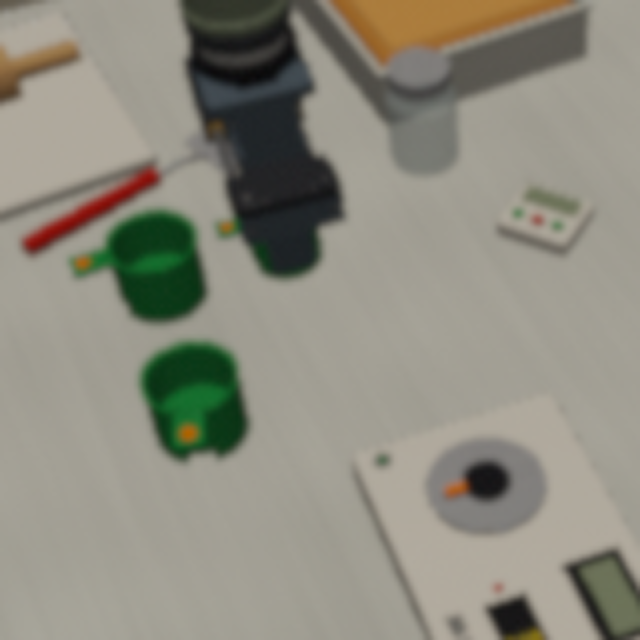

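The cup hangs level in the jaws with its tab free on the left at (237,137), and the other cups are untouched. Now I carry it over to the carrier.

Call:
drive_tool(
  steps=[
    {"fingers":1,"tx":-0.32,"ty":-0.9,"tz":0,"yaw":-0.008},
    {"fingers":1,"tx":-0.32,"ty":-0.92,"tz":0,"yaw":-0.008},
    {"fingers":1,"tx":-0.32,"ty":-0.92,"tz":0,"yaw":-0.008},
    {"fingers":1,"tx":-0.32,"ty":-0.92,"tz":0,"yaw":0},
    {"fingers":1,"tx":-0.32,"ty":-0.92,"tz":0,"yaw":0},
    {"fingers":1,"tx":-0.32,"ty":-0.92,"tz":0,"yaw":0},
    {"fingers":1,"tx":-0.32,"ty":-0.92,"tz":0,"yaw":0},
    {"fingers":1,"tx":-0.32,"ty":-0.92,"tz":0,"yaw":0},
    {"fingers":1,"tx":-0.32,"ty":-0.92,"tz":0,"yaw":0},
    {"fingers":1,"tx":-0.32,"ty":-0.92,"tz":0,"yaw":0},
    {"fingers":1,"tx":-0.32,"ty":-0.92,"tz":0,"yaw":0},
    {"fingers":1,"tx":-0.32,"ty":-0.8,"tz":0,"yaw":0},
    {"fingers":1,"tx":0,"ty":0,"tz":0,"yaw":0},
  ],
)

```text
clock: 6.48
position: [0.5302, 0.051, 0.1391]
tcp_rot: [0.03, 0.999, 0.013, 0.022]
force: [0.8, -0.9, 0.1]
finger_gap: 0.0577
```

```bash
cat > hold.py <<'E'
from m import *
from scipy.spatial.transform import Rotation as R
import sys
for n in("top","side"):
    c=read_camera(n);o=readout.get_obs();M=R.from_quat(o['tcp_rot']).as_matrix()
    print(n,o['clock'],o['position'],o['finger_gap']);print(M)
    T=np.array(c["cam_to_world"]);f=200/np.tan(np.radians(c["vertical_fov"]/2))
    q=T[:3,:3].T@(o['position']+[0,0,-.015]-T[:3,3]);u,v=q[0]/q[2]*f+c["cx"],q[1]/q[2]*f+c["cy"]
    b=(u-40,u+40,v-40,v+40);zt=o['position'][2]-.0412+.046
    for x in blobs(c,orange(c),zt,b): 
        d=x[2]-o['position'];print(" orange",x,"depth pt",atd(c,x[0]),"in tool",(M.T@d))
    if len(sys.argv)>1:
        i=c["image"][max(int(v)-45,0):int(v)+45,int(u)-45:int(u)+45];cv2.imwrite(f"pics/{sys.argv[1]}_{n}.png",cv2.resize(i,None,fx=4,fy=4,interpolation=cv2.INTER_CUBIC))
if len(sys.argv)>1:
    a=[cv2.imread(f"pics/{sys.argv[1]}_{n}.png") for n in("top","side")];cv2.imwrite(f"pics/{sys.argv[1]}.png",np.hstack(a))
E
python3 hold.py c
```

```text
top 6.5333 [0.5296 0.0521 0.139 ] 0.05810465672898074
[[-0.9972  0.0601  0.0447]
 [ 0.0613  0.9978  0.0256]
 [-0.0431  0.0283 -0.9987]]
 orange (array([296.3, 212. ]), np.int32(7), array([0.4875, 0.0508, 0.1438])) depth pt [0.4875 0.0508 0.1436] in tool [ 0.0416 -0.0037 -0.0067]
 orange (array([303.1, 213.6]), np.int32(17), array([0.4834, 0.0325, 0.1438])) depth pt [0.4956 0.0367 0.0516] in tool [ 0.0446 -0.0222 -0.0074]
side 6.5833 [0.5292 0.0531 0.1389] 0.05750604718679822
[[-0.9973  0.0592  0.0443]
 [ 0.0604  0.9978  0.0261]
 [-0.0427  0.0287 -0.9987]]
 orange (array([294.1, 201.7]), np.int32(12), array([ 0.4711, -0.0345,  0.1437])) depth pt [0.4986 0.0339 0.0516] in tool [ 0.0524 -0.0907 -0.0097]
```

View pics/c.png

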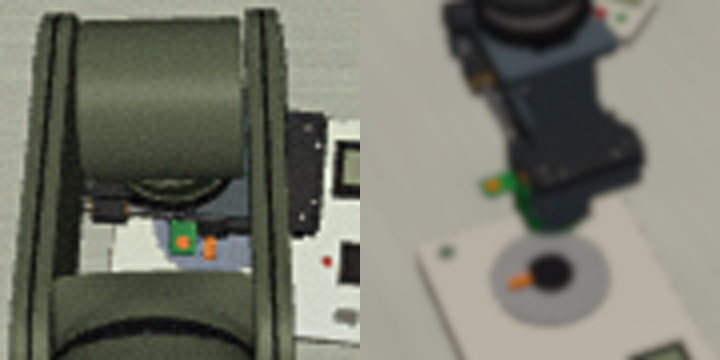

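The cup is clear of the scale, with its tab dot at (296,212) and the key at (303,214) in the top view. I line it up and lower to just above the key.

Call:
drive_tool(
  steps=[
    {"fingers":1,"tx":0.2,"ty":-0.45,"tz":0.8,"yaw":0.012},
    {"fingers":1,"tx":0.19,"ty":-0.45,"tz":0.8,"yaw":0},
    {"fingers":1,"tx":0,"ty":0,"tz":0.2,"yaw":0},
  ],
)

```text
clock: 6.83
position: [0.5222, 0.0392, 0.103]
tcp_rot: [0.042, 0.999, 0.015, 0.024]
force: [-0.1, -0.3, 0.2]
finger_gap: 0.057
```

```bash
python3 hold.py d
```

```text
top 6.8833 [0.5226 0.0398 0.1032] 0.05770439996268142
[[-0.9953  0.0834  0.0488]
 [ 0.0848  0.996   0.0286]
 [-0.0462  0.0326 -0.9984]]
 orange (array([300.8, 216.8]), np.int32(6), array([0.4791, 0.0401, 0.108 ])) depth pt [0.4793 0.0403 0.1068] in tool [ 0.0431 -0.0031 -0.0069]
side 6.9333 [0.5236 0.0399 0.1042] 0.05751006414813418
[[-0.9953  0.083   0.0508]
 [ 0.0845  0.996   0.0286]
 [-0.0483  0.0328 -0.9983]]
 orange (array([293.9, 201.8]), np.int32(11), array([ 0.4808, -0.0089,  0.109 ])) depth pt [0.4981 0.0344 0.0508] in tool [ 0.0382 -0.052  -0.0084]
```

Call:
drive_tool(
  steps=[
    {"fingers":1,"tx":0.09,"ty":-0.2,"tz":0.4,"yaw":0},
    {"fingers":1,"tx":0,"ty":0,"tz":0.3,"yaw":0},
  ],
)

```text
clock: 7.1
position: [0.524, 0.038, 0.0916]
tcp_rot: [0.041, 0.999, 0.016, 0.027]
force: [-0.8, 0.3, -1.2]
finger_gap: 0.0574
```

```bash
python3 hold.py e
```

```text
top 7.15 [0.524  0.0382 0.0908] 0.05754928378470189
[[-0.9952  0.081   0.0553]
 [ 0.0827  0.9961  0.0295]
 [-0.0527  0.034  -0.998 ]]
 orange (array([301.7, 216.8]), np.int32(6), array([0.4807, 0.0384, 0.0956])) depth pt [0.4805 0.0383 0.0977] in tool [ 0.0429 -0.0031 -0.0072]
side 7.2 [0.5241 0.0381 0.0912] 0.05781642355632558
[[-0.9952  0.081   0.0551]
 [ 0.0827  0.9961  0.0294]
 [-0.0525  0.0338 -0.998 ]]
 orange (array([293.4, 201.9]), np.int32(9), array([0.4834, 0.0011, 0.096 ])) depth pt [0.4968 0.035  0.0504] in tool [ 0.0371 -0.04   -0.0081]
```

View pics/e.png

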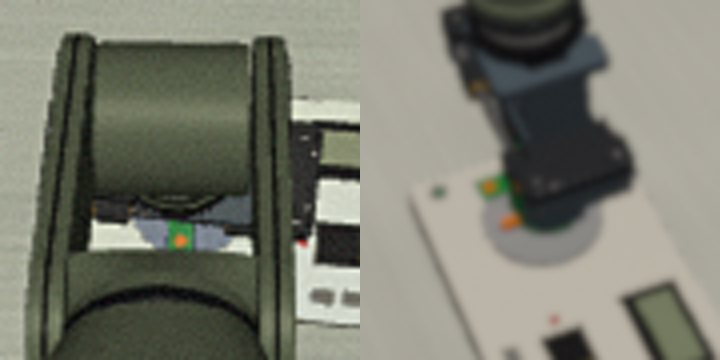

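Tab and key line up, with the key still just visible under the foot at side crop (512,222). I lower the last 6 mm in small steps.

Call:
drive_tool(
  steps=[
    {"fingers":1,"tx":0.09,"ty":-0.07,"tz":0.15,"yaw":0},
    {"fingers":1,"tx":0,"ty":0,"tz":0.12,"yaw":0},
  ],
)

```text
clock: 7.37
position: [0.5231, 0.0375, 0.0861]
tcp_rot: [0.041, 0.999, 0.016, 0.028]
force: [-0.3, 0.1, -1.4]
finger_gap: 0.0575
```

Call:
drive_tool(
  steps=[
    {"fingers":1,"tx":0.02,"ty":0,"tz":0.1,"yaw":0},
    {"fingers":1,"tx":0,"ty":0,"tz":0.05,"yaw":0},
  ],
)

```text
clock: 7.53
position: [0.5242, 0.038, 0.0845]
tcp_rot: [0.041, 0.999, 0.016, 0.029]
force: [-5.1, -0.4, 10.3]
finger_gap: 0.0577
```

```bash
python3 hold.py f
```

```text
top 7.5833 [0.5242 0.0379 0.0845] 0.05784359668736153
[[-0.9949  0.0805  0.0601]
 [ 0.0825  0.9961  0.0302]
 [-0.0574  0.035  -0.9977]]
 orange (array([301.7, 217. ]), np.int32(7), array([0.481 , 0.0386, 0.0893])) depth pt [0.4808 0.0386 0.0907] in tool [ 0.0428 -0.0026 -0.0074]
side 7.6333 [0.5241 0.0379 0.0845] 0.058075111413209826
[[-0.9949  0.0806  0.0601]
 [ 0.0825  0.9961  0.0302]
 [-0.0574  0.035  -0.9977]]
 orange (array([287.7, 194.3]), np.int32(3), array([0.4823, 0.0383, 0.0893])) depth pt [0.4825 0.0384 0.0894] in tool [ 0.0413 -0.0028 -0.0073]
 orange (array([293., 202.]), np.int32(7), array([0.4841, 0.0063, 0.0893])) depth pt [0.4956 0.0352 0.0504] in tool [ 0.0369 -0.0346 -0.0081]
```

Contact is at the expected height (TCP 0.0845, so the foot is at about 0.044). Releasing.

Call:
drive_tool(
  steps=[
    {"fingers":-1,"tx":0,"ty":0,"tz":0,"yaw":0},
    {"fingers":-1,"tx":0,"ty":0,"tz":0,"yaw":0},
    {"fingers":-1,"tx":0,"ty":0,"tz":0,"yaw":0},
    {"fingers":-1,"tx":0,"ty":0,"tz":0,"yaw":0},
    {"fingers":-1,"tx":0,"ty":0,"tz":0,"yaw":0},
  ],
)

```text
clock: 8.05
position: [0.5249, 0.038, 0.0852]
tcp_rot: [0.041, 0.999, 0.016, 0.031]
force: [-0.1, -0.2, -0.6]
finger_gap: 0.0881
```

Call:
drive_tool(
  squeeze=10,
  steps=[
    {"fingers":-1,"tx":-0.03,"ty":0.01,"tz":-0.5,"yaw":0},
    {"fingers":-1,"tx":-0.06,"ty":0.02,"tz":-1,"yaw":0},
    {"fingers":-1,"tx":-0.06,"ty":0.02,"tz":-1,"yaw":0},
    {"fingers":-1,"tx":-0.06,"ty":0.02,"tz":-1,"yaw":0},
    {"fingers":-1,"tx":-0.06,"ty":0.02,"tz":-1,"yaw":0},
    {"fingers":1,"tx":0.22,"ty":-0.95,"tz":-0.5,"yaw":-0.006},
    {"fingers":1,"tx":0.22,"ty":-0.95,"tz":0,"yaw":0},
    {"fingers":1,"tx":0.22,"ty":-0.95,"tz":0,"yaw":0},
    {"fingers":1,"tx":0.22,"ty":-0.95,"tz":0,"yaw":0},
    {"fingers":1,"tx":0.22,"ty":-0.95,"tz":0,"yaw":0},
    {"fingers":1,"tx":0.22,"ty":-0.9,"tz":0,"yaw":0},
    {"fingers":1,"tx":0,"ty":0,"tz":0,"yaw":0},
  ],
)

```text
clock: 9.05
position: [0.4902, -0.0783, 0.1927]
tcp_rot: [0.032, 0.999, 0.015, 0.034]
force: [-0.3, 0.5, -0.3]
finger_gap: 0.0474
```

```bash
python3 - <<'E'
from m import *
from scipy.spatial.transform import Rotation as R
o=readout.get_obs();print(o['clock'],o['position'],R.from_quat(o['tcp_rot']).as_matrix(),o['finger_gap'])
I=[]
for n,(u,v) in(("top",(315,205)),("side",(300,205))):
    c=read_camera(n)
    for t in("cup_foot","switch_cap","switch_room","scale_seat"):print(n,t,[(np.round(r["uv"],1).tolist(),round(r["confidence"],2)) for r in landmark_of(n,t)])
    I.append(cv2.resize(c["image"][v-65:v+65,u-50:u+50],None,fx=4,fy=4,interpolation=cv2.INTER_CUBIC))
cv2.imwrite("pics/g.png",np.hstack(I))
E
```

```text
9.05 [ 0.4902 -0.0783  0.1927] [[-0.9956  0.0634  0.0694]
 [ 0.0655  0.9974  0.0286]
 [-0.0674  0.033  -0.9972]] 0.04736752843728438
top cup_foot [([189.3, 252.1], 0.8), ([303.4, 201.2], 0.59), ([241.5, 260.8], 0.55)]
top switch_cap [([298.5, 202.9], 0.29)]
top switch_room [([341.5, 213.4], 0.93)]
top scale_seat [([305.6, 205.4], 0.82), ([299.6, 203.8], 0.22)]
side cup_foot [([219.9, 154.4], 0.92), ([236.6, 185.5], 0.84), ([302.0, 199.2], 0.63), ([408.2, 370.9], 0.48)]
side switch_cap [([312.7, 237.3], 0.49), ([309.2, 234.4], 0.45), ([301.2, 196.3], 0.34)]
side switch_room [([307.8, 229.8], 0.92)]
side scale_seat [([300.4, 197.8], 0.76), ([315.4, 237.7], 0.38), ([306.5, 224.2], 0.32)]
```

View pics/g.png

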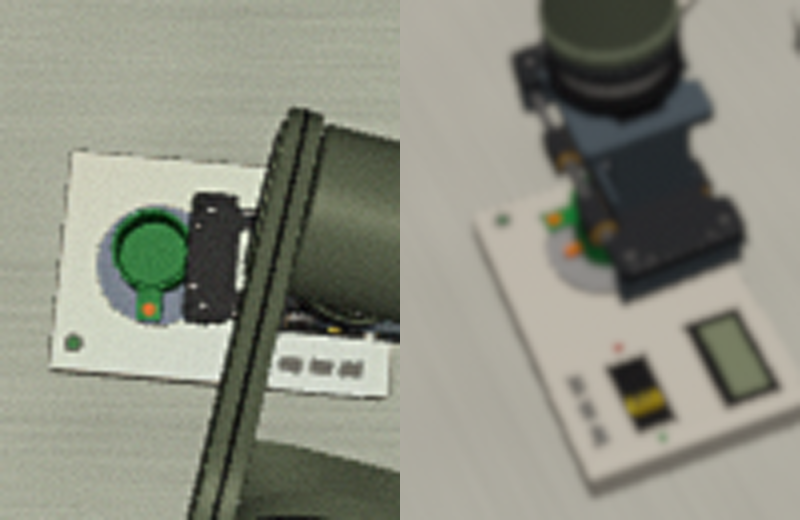

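The cup sits upright on the carrier with its tab over the key (top crop (150,308)). The switch is still off: its cap is at side crop (645,402) and the free recess at (630,375). I let the fingers shut, then measure the recess, the fingertips and how flat the cup sits.

Call:
drive_tool(
  steps=[
    {"fingers":1,"tx":0,"ty":0.1,"tz":0,"yaw":0},
    {"fingers":1,"tx":0,"ty":0,"tz":0,"yaw":0},
    {"fingers":1,"tx":0,"ty":0,"tz":0,"yaw":0},
    {"fingers":1,"tx":0,"ty":0,"tz":0,"yaw":0},
    {"fingers":1,"tx":0,"ty":0,"tz":0,"yaw":0},
    {"fingers":1,"tx":0,"ty":0,"tz":0,"yaw":0},
  ],
)

```text
clock: 10.05
position: [0.4915, -0.0724, 0.1918]
tcp_rot: [0.03, 0.999, 0.016, 0.034]
force: [0.0, -0.1, 0.3]
finger_gap: 0.0005
```

```bash
python3 - <<'E'
from m import *
from scipy.spatial.transform import Rotation as R
o=readout.get_obs();M=R.from_quat(o['tcp_rot']).as_matrix();print(o['clock'],o['position'],M,o['finger_gap'])
a=np.radians(-4);S=np.array([[np.cos(a),-np.sin(a)],[np.sin(a),np.cos(a)]])
for n,(u0,u1,v0,v1) in(("top",(330,362,208,230)),("side",(296,325,222,254))):
    c=read_camera(n)
    P,u,v=cloud(c,green(c));k=(abs(P[:,0]-.52)<.06)&(abs(P[:,1]-.036)<.045)&(P[:,2]>.075);Q=P[k]
    if len(Q)>10:
        A=np.c_[Q[:,:2]-Q[:,:2].mean(0),np.ones(len(Q))];print(n,"rim plane",len(Q),np.linalg.lstsq(A,Q[:,2],rcond=None)[0],Q[:,2].std(),Q.min(0),Q.max(0))
    P,u,v=cloud(c,np.ones_like(c["depth"],bool));T=(P-o['position'])@M
    k=(abs(T[:,0])<.06)&(abs(T[:,1])<.09)&(T[:,2]>-.05)&(T[:,2]<.03)
    for z in(-.045,-.03,-.015,0,.01,.018):
        s=T[k&(abs(T[:,2]-z)<.006)]
        if len(s)>3:print(n,"fingers z",z,len(s),s[:,:2].min(0),s[:,:2].max(0))
    im=cv2.imread(f"pics/{n}0.png");h=cv2.cvtColor(im,cv2.COLOR_BGR2HSV)
    m=((h[...,2]<75)|((h[...,0]>18)&(h[...,0]<35)&(h[...,1]>110)));y=(h[...,0]>18)&(h[...,0]<35)&(h[...,1]>110)
    for name,mm in(("recess",m),("cap",y)):
        vs,us=np.nonzero(mm);k=(us>u0)&(us<u1)&(vs>v0)&(vs<v1)
        W=np.array([atz(c,q,.036)[:2] for q in zip(us[k],vs[k])]);L=(W-[.517,-.0175])@S
        print(n,name,"in scale axes mm",(L.min(0)*1000).round(1),(L.max(0)*1000).round(1))
E
```

```text
10.05 [ 0.4915 -0.0724  0.1918] [[-0.9959  0.0585  0.0685]
 [ 0.0607  0.9977  0.0305]
 [-0.0666  0.0345 -0.9972]] 0.0005172805791010402
top rim plane 111 [-0.1005 -0.865   0.0941] 0.032772501131399866 [0.4749 0.0127 0.0751] [0.5528 0.0644 0.291 ]
top recess in scale axes mm [ -40.4 -102.7] [-10.4 -43.2]
top cap in scale axes mm [-39.2 -86. ] [-12.4 -75.5]
side rim plane 21 [-1.0205 -0.0612  0.0855] 0.005631449109771192 [0.4893 0.0121 0.0765] [0.5051 0.0437 0.093 ]
side recess in scale axes mm [ -36.5 -101.2] [ 32.4 -42.4]
side cap in scale axes mm [-36.2 -93.2] [-12.1 -71.7]
```

```bash
python3 - <<'E'
from m import *
from scipy.spatial.transform import Rotation as R
c=read_camera("side");o=readout.get_obs();M=R.from_quat(o['tcp_rot']).as_matrix();print(o['position'])
i=cv2.resize(c["image"][140:260,250:370],None,fx=5,fy=5,interpolation=cv2.INTER_CUBIC)
T=np.array(c["cam_to_world"]);f=200/np.tan(np.radians(c["vertical_fov"]/2))
def px(p):
    q=T[:3,:3].T@(p-T[:3,3]);return ((q[0]/q[2]*f+c["cx"]-250)*5,(q[1]/q[2]*f+c["cy"]-140)*5)
for t in([0,0,.025],[.016,0,.025],[-.016,0,.025]):
    p=px(o['position']+M@np.array(t));print(p);cv2.circle(i,(int(p[0]),int(p[1])),3,(0,0,255),-1)
cv2.imwrite("pics/i.png",i)
P,u,v=cloud(c,np.ones_like(c["depth"],bool));t=(P-o['position'])@M
k=(abs(t[:,0])<.1)&(abs(t[:,1])<.1)&(t[:,2]>-.06)&(t[:,2]<.04);s=t[k];print(k.sum())
for z in np.arange(-.055,.03,.01):
    q=s[abs(s[:,2]-z)<.005]
    if len(q)>2:print(round(z,3),len(q),q[:,:2].min(0),q[:,:2].max(0))
E
```

```text
[ 0.4915 -0.0724  0.1918]
(np.float64(288.99589575706045), np.float64(315.59554158943826))
(np.float64(259.81601088924066), np.float64(326.787432136683))
(np.float64(317.9999928065095), np.float64(304.47107413284857))
60
-0.055 55 [-0.0385 -0.0836] [0.0378 0.0724]
```

View pics/i.png

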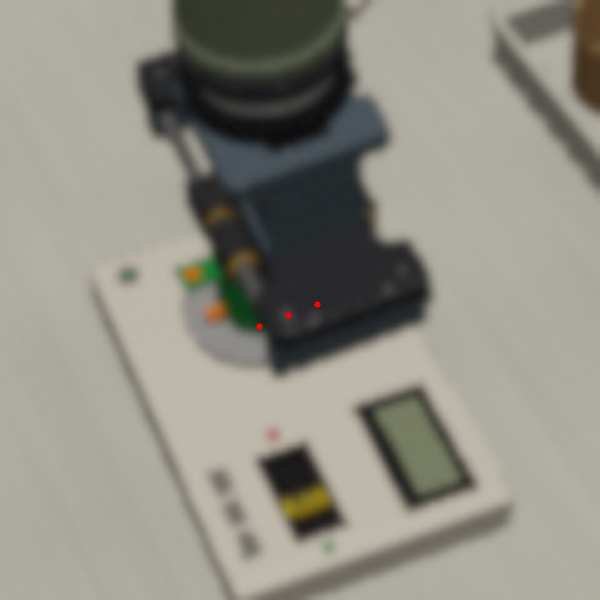

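The fingers are hidden under the gripper body, but tab and key line up and the cup looks seated. I descend over the recess, stopping short to check the pose.

Call:
drive_tool(
  steps=[
    {"fingers":1,"tx":0.1,"ty":-0.04,"tz":0.95,"yaw":0},
    {"fingers":1,"tx":0.1,"ty":-0.04,"tz":0.95,"yaw":0},
    {"fingers":1,"tx":0.1,"ty":-0.04,"tz":0.95,"yaw":0},
    {"fingers":1,"tx":0.1,"ty":-0.04,"tz":0.95,"yaw":0},
    {"fingers":1,"tx":0.1,"ty":-0.04,"tz":0.95,"yaw":0},
    {"fingers":1,"tx":0.05,"ty":-0.02,"tz":0.7,"yaw":0},
    {"fingers":1,"tx":0,"ty":0,"tz":0,"yaw":0},
  ],
)

```text
clock: 10.78
position: [0.4904, -0.0738, 0.0805]
tcp_rot: [0.03, 0.999, 0.016, 0.038]
force: [-1.2, -0.4, -0.4]
finger_gap: 0.0006
```

```bash
cat > st.py <<'E'
from h import *
from scipy.spatial.transform import Rotation as R
import sys
np.set_printoptions(precision=4,suppress=True)
o=readout.get_obs();M=R.from_quat(o['tcp_rot']).as_matrix();tip=o['position']+.025*M[:,2]
print(o['clock'],"tip",tip,"force",o['force'],"xdir",np.degrees(np.arctan2(M[1,0],M[0,0])),"z",M[:,2])
if len(sys.argv)>3: print("rows to go tx ty tz",(M.T@(np.array(sys.argv[1:4],float)-tip)/.02).round(2))
E
python3 st.py .4885 -.072 .031
```

```text
10.7833 tip [ 0.4923 -0.0731  0.0556] force [-1.1682 -0.3836 -0.3845] xdir 176.46471138357202 z [ 0.0764  0.0288 -0.9967]
rows to go tx ty tz [0.28 0.   1.21]
```

Call:
drive_tool(
  steps=[
    {"fingers":1,"tx":0.26,"ty":0,"tz":0.5,"yaw":0},
    {"fingers":1,"tx":0.03,"ty":0,"tz":0,"yaw":0},
  ],
)

```text
clock: 10.95
position: [0.4855, -0.0733, 0.07]
tcp_rot: [0.03, 0.999, 0.016, 0.037]
force: [0.5, 0.2, -0.3]
finger_gap: 0.0007
```

```bash
python3 st.py .4885 -.072 .031
```

```text
10.95 tip [ 0.4874 -0.0726  0.045 ] force [ 0.4918  0.1501 -0.2631] xdir 176.45485349744024 z [ 0.0758  0.0289 -0.9967]
rows to go tx ty tz [0.   0.01 0.71]
```

Call:
drive_tool(
  steps=[
    {"fingers":1,"tx":0,"ty":0,"tz":0.4,"yaw":0},
    {"fingers":1,"tx":0,"ty":0,"tz":0.15,"yaw":0},
  ],
)

```text
clock: 11.12
position: [0.4887, -0.0735, 0.0607]
tcp_rot: [0.03, 0.999, 0.015, 0.04]
force: [0.2, 0.6, 0.2]
finger_gap: 0.0006
```

```bash
python3 st.py .4885 -.072 .031
```

```text
11.1167 tip [ 0.4907 -0.0728  0.0358] force [0.201  0.6151 0.1874] xdir 176.43996624382018 z [ 0.0813  0.0278 -0.9963]
rows to go tx ty tz [0.13 0.02 0.23]
```

Call:
drive_tool(
  steps=[
    {"fingers":1,"tx":0.13,"ty":0,"tz":0.18,"yaw":0},
    {"fingers":1,"tx":0.03,"ty":0,"tz":0.08,"yaw":0},
  ],
)

```text
clock: 11.28
position: [0.4892, -0.0736, 0.0595]
tcp_rot: [0.03, 0.998, 0.015, 0.044]
force: [-8.3, 0.8, 15.6]
finger_gap: 0.0004
```

```bash
python3 st.py .4885 -.072 .031
```

```text
11.2833 tip [ 0.4914 -0.0729  0.0346] force [-8.3021  0.7982 15.6048] xdir 176.43816199249733 z [ 0.089   0.0269 -0.9957]
rows to go tx ty tz [0.16 0.03 0.17]
```

The contact height matches the +x edge of the tip catching the housing rim (36 mm). I back off, shift 4 mm towards -x and try again.

Call:
drive_tool(
  steps=[
    {"fingers":1,"tx":0,"ty":0,"tz":-0.35,"yaw":0},
    {"fingers":1,"tx":0.2,"ty":0.06,"tz":0,"yaw":0},
  ],
)

```text
clock: 11.45
position: [0.4865, -0.0727, 0.0684]
tcp_rot: [0.03, 0.998, 0.014, 0.046]
force: [0.1, 0.2, 0.6]
finger_gap: 0.0001
```

```bash
python3 st.py .4875 -.0715 .0315
```

```text
11.45 tip [ 0.4888 -0.0721  0.0435] force [0.1359 0.1898 0.5716] xdir 176.4393352124747 z [ 0.0936  0.026  -0.9953]
rows to go tx ty tz [0.12 0.01 0.59]
```

Call:
drive_tool(
  steps=[
    {"fingers":1,"tx":0.16,"ty":0.03,"tz":0.3,"yaw":0},
    {"fingers":1,"tx":0.06,"ty":0,"tz":0.1,"yaw":0},
  ],
)

```text
clock: 11.62
position: [0.4844, -0.0718, 0.062]
tcp_rot: [0.03, 0.998, 0.014, 0.05]
force: [-3.8, 1.4, 22.1]
finger_gap: 0.0002
```

```bash
python3 st.py .4875 -.0715 .0315
```

```text
11.6167 tip [ 0.4869 -0.0712  0.0371] force [-3.7546  1.373  22.0794] xdir 176.442461025215 z [ 0.0999  0.0248 -0.9947]
rows to go tx ty tz [-0.   -0.02  0.28]
```

```bash
python3 - <<'E'
from h import *
from scipy.spatial.transform import Rotation as R
o=readout.get_obs();F=o['force'];T=o['torque'];M=R.from_quat(o['tcp_rot']).as_matrix()
print(F,T); print("line of action foot at tip height (if moment about TCP):")
# r x F = T with rz=-.025
rz=-.025
# Tx=ry*Fz-rz*Fy ; Ty=rz*Fx-rx*Fz
print("rx",(rz*F[0]-T[1])/F[2],"ry",(T[0]+rz*F[1])/F[2], "tip off",.025*M[:,2])
E
```

```text
[-3.75464473  1.37299572 22.07938264] [0.13558768 0.53564684 0.0983518 ]
line of action foot at tip height (if moment about TCP):
rx -0.020008744456653817 ry 0.004586305233593947 tip off [ 0.00249695  0.00062103 -0.02486724]
```

Call:
drive_tool(
  steps=[
    {"fingers":1,"tx":0,"ty":0,"tz":-0.4,"yaw":0},
  ],
)

```text
clock: 11.7
position: [0.4828, -0.0718, 0.0691]
tcp_rot: [0.03, 0.998, 0.014, 0.049]
force: [0.0, -0.3, 0.2]
finger_gap: 0.0007
```

```bash
sed -i 's/^if len/T=o["torque"];F=o["force"];print("torque",T,"contact rel tip x,y",(-.025*F[0]-T[1])\/F[2]-.025*M[0,2],(T[0]-.025*F[1])\/F[2]-.025*M[1,2])\nif len/' st.py; python3 st.py .4892 -.0718 .0405
```

```text
11.7 tip [ 0.4853 -0.0711  0.0442] force [ 0.0301 -0.3408  0.2004] xdir 176.44476010745615 z [ 0.0983  0.0252 -0.9948]
torque [0.0454 0.0581 0.0295] contact rel tip x,y -0.2960941051844116 0.26869914604902545
rows to go tx ty tz [-0.18 -0.03  0.2 ]
```

Call:
drive_tool(
  steps=[
    {"fingers":1,"tx":-0.18,"ty":-0.03,"tz":0.2,"yaw":0},
  ],
)

```text
clock: 11.78
position: [0.487, -0.0725, 0.0664]
tcp_rot: [0.03, 0.998, 0.014, 0.05]
force: [0.5, -0.6, -0.2]
finger_gap: 0.0004
```

```bash
python3 st.py .4892 -.0718 .0365
```

```text
11.7833 tip [ 0.4895 -0.0719  0.0416] force [ 0.5096 -0.6421 -0.2306] xdir 176.45069410544048 z [ 0.1004  0.0248 -0.9946]
torque [0.0176 0.0741 0.0162] contact rel tip x,y 0.374198327334322 -0.14670705096865136
rows to go tx ty tz [ 0.04 -0.01  0.25]
```

Call:
drive_tool(
  steps=[
    {"fingers":1,"tx":0.03,"ty":0,"tz":0.2,"yaw":0},
  ],
)

```text
clock: 11.87
position: [0.4875, -0.0725, 0.0621]
tcp_rot: [0.03, 0.998, 0.014, 0.051]
force: [-0.1, 0.2, -0.8]
finger_gap: 0.0006
```

```bash
python3 st.py .4892 -.0718 .0325
```

```text
11.8667 tip [ 0.4901 -0.0718  0.0373] force [-0.0814  0.2333 -0.8237] xdir 176.44819671471828 z [ 0.1017  0.0245 -0.9945]
torque [ 0.0164  0.0372 -0.0111] contact rel tip x,y 0.04020081188619625 -0.01345107641936483
rows to go tx ty tz [ 0.07 -0.01  0.23]
```

Call:
drive_tool(
  steps=[
    {"fingers":1,"tx":0.05,"ty":0,"tz":0.1,"yaw":0},
  ],
)

```text
clock: 11.95
position: [0.4876, -0.0724, 0.0595]
tcp_rot: [0.03, 0.998, 0.014, 0.051]
force: [1.8, -0.0, 3.9]
finger_gap: 0.0006
```

```bash
python3 st.py .4892 -.0718 .0325
```

```text
11.95 tip [ 0.4902 -0.0718  0.0347] force [ 1.7732 -0.045   3.9458] xdir 176.44418855988962 z [ 0.1034  0.0242 -0.9943]
torque [-0.0273 -0.3755  0.0528] contact rel tip x,y 0.0813485126016496 -0.007231638862167499
rows to go tx ty tz [ 0.06 -0.    0.1 ]
```

The tip's lower (-x) side is already 3 mm down in the recess, below the top of the cap, with only a light 4 N contact. That's enough bite to push the cap, so I slide along -y in small steps.

Call:
drive_tool(
  steps=[
    {"fingers":1,"tx":0.02,"ty":-0.2,"tz":0.02,"yaw":0},
    {"fingers":1,"tx":0,"ty":-0.15,"tz":0.02,"yaw":0},
  ],
)

```text
clock: 12.12
position: [0.4877, -0.0762, 0.059]
tcp_rot: [0.032, 0.998, 0.017, 0.052]
force: [-2.9, 13.0, 16.9]
finger_gap: 0.0007
```

```bash
python3 st.py .4882 -.088 .0345
```

```text
12.1167 tip [ 0.4903 -0.0754  0.0342] force [-2.9313 13.022  16.8578] xdir 176.23927966853287 z [ 0.1047  0.0305 -0.994 ]
torque [ 2.5891 -0.0307  0.4696] contact rel tip x,y 0.003550912522445056 0.13351172443524367
rows to go tx ty tz [ 0.06 -0.63 -0.05]
```

Call:
drive_tool(
  steps=[
    {"fingers":1,"tx":0,"ty":0,"tz":-0.05,"yaw":0},
  ],
)

```text
clock: 12.2
position: [0.4875, -0.0756, 0.0599]
tcp_rot: [0.032, 0.998, 0.018, 0.052]
force: [-0.5, -0.9, -0.4]
finger_gap: 0.0005
```

```bash
python3 st.py .4882 -.088 .0345
```

```text
12.2 tip [ 0.4901 -0.0748  0.0351] force [-0.4572 -0.8879 -0.3783] xdir 176.20681031202236 z [ 0.1043  0.0318 -0.994 ]
torque [-0.0442  0.1102 -0.0115] contact rel tip x,y 0.2583826911148718 0.05747863877438707
rows to go tx ty tz [ 0.06 -0.66 -0.  ]
```

Call:
drive_tool(
  steps=[
    {"fingers":1,"tx":0.02,"ty":-0.2,"tz":0,"yaw":0},
  ],
)

```text
clock: 12.28
position: [0.4871, -0.079, 0.0596]
tcp_rot: [0.032, 0.998, 0.018, 0.052]
force: [1.7, 1.9, 2.6]
finger_gap: 0.0006
```

```bash
python3 st.py .4882 -.088 .0345
```

```text
12.2833 tip [ 0.4897 -0.0782  0.0347] force [1.6964 1.9175 2.5512] xdir 176.22710144572426 z [ 0.1048  0.0325 -0.994 ]
torque [ 0.481  -0.3974  0.0071] contact rel tip x,y 0.13652359171900016 0.16891667121940787
rows to go tx ty tz [ 0.05 -0.49 -0.01]
```

Call:
drive_tool(
  steps=[
    {"fingers":1,"tx":0,"ty":-0.2,"tz":-0.01,"yaw":0},
    {"fingers":1,"tx":0,"ty":-0.15,"tz":0,"yaw":0},
  ],
)

```text
clock: 12.45
position: [0.4868, -0.0855, 0.0593]
tcp_rot: [0.032, 0.998, 0.019, 0.052]
force: [0.3, 7.6, 10.0]
finger_gap: 0.0005
```

```bash
python3 st.py .4882 -.088 .0345
```

```text
12.45 tip [ 0.4894 -0.0846  0.0344] force [0.3137 7.6222 9.9736] xdir 176.1651583209047 z [ 0.1049  0.0347 -0.9939]
torque [ 1.4275 -0.2788  0.2097] contact rel tip x,y 0.024541249279663547 0.12315260198288377
rows to go tx ty tz [ 0.05 -0.17 -0.02]
```

Call:
drive_tool(
  steps=[
    {"fingers":1,"tx":0,"ty":-0.05,"tz":-0.05,"yaw":0},
    {"fingers":1,"tx":0,"ty":-0.15,"tz":0,"yaw":0},
  ],
)

```text
clock: 12.62
position: [0.4864, -0.0898, 0.0596]
tcp_rot: [0.033, 0.998, 0.02, 0.052]
force: [1.0, 3.1, 5.0]
finger_gap: 0.0005
```

```bash
python3 st.py .4882 -.089 .0345
```

```text
12.6167 tip [ 0.489  -0.0889  0.0348] force [1.0421 3.1054 4.9896] xdir 176.09156454496497 z [ 0.1046  0.0357 -0.9939]
torque [ 0.6696 -0.2075  0.0296] contact rel tip x,y 0.03374081729995209 0.11774028164492373
rows to go tx ty tz [ 0.04 -0.01  0.01]
```

Call:
drive_tool(
  steps=[
    {"fingers":1,"tx":0,"ty":-0.15,"tz":-0.03,"yaw":0},
  ],
)

```text
clock: 12.7
position: [0.4862, -0.0931, 0.0599]
tcp_rot: [0.033, 0.998, 0.02, 0.052]
force: [2.1, 2.8, 0.2]
finger_gap: 0.0001
```

```bash
python3 st.py .4882 -.089 .0345
```

```text
12.7 tip [ 0.4888 -0.0922  0.035 ] force [2.0627 2.7843 0.1973] xdir 176.07609652640733 z [ 0.1044  0.0359 -0.9939]
torque [ 0.5005 -0.2688  0.0188] contact rel tip x,y 1.0980913720077812 2.1828387396985534
rows to go tx ty tz [0.04 0.16 0.03]
```

Call:
drive_tool(
  steps=[
    {"fingers":1,"tx":0,"ty":-0.12,"tz":0,"yaw":0},
  ],
)

```text
clock: 12.78
position: [0.486, -0.0959, 0.0596]
tcp_rot: [0.033, 0.998, 0.02, 0.052]
force: [0.5, 3.6, 4.4]
finger_gap: 0.0003
```

```bash
python3 st.py .4882 -.089 .0345
```

```text
12.7833 tip [ 0.4886 -0.095   0.0348] force [0.5369 3.606  4.4084] xdir 176.05616598011378 z [ 0.1044  0.0359 -0.9939]
torque [ 0.6458 -0.2222  0.0518] contact rel tip x,y 0.04474073241167927 0.12515045882425482
rows to go tx ty tz [0.04 0.3  0.02]
```

```bash
python3 - <<'E'
from m import *
I=[]
for n,(u0,u1,v0,v1) in(("top",(330,370,205,232)),("side",(296,328,222,256))):
    c=read_camera(n);h=cv2.cvtColor(c["image"],cv2.COLOR_BGR2HSV)
    y=(h[...,0]>18)&(h[...,0]<35)&(h[...,1]>110);print(n,blobs(c,y,.036,(u0,u1,v0,v1)))
    I.append(cv2.resize(c["image"][180:270,280:370],None,fx=4,fy=4,interpolation=cv2.INTER_CUBIC))
cv2.imwrite("pics/j.png",np.hstack(I))
E
```

```text
top []
side [(array([301. , 233.4]), np.int32(5), array([ 0.4727, -0.0656,  0.036 ]))]
```

View pics/j.png

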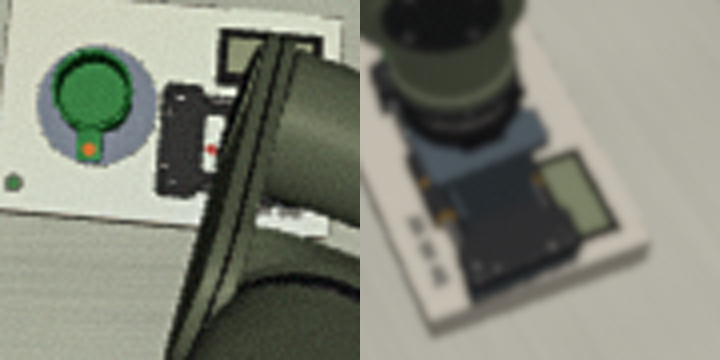

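The hand hides the switch, while the cup is still seated (top crop (90,95)). I back off and lift so the cap can be seen.

Call:
drive_tool(
  steps=[
    {"fingers":1,"tx":0,"ty":0.12,"tz":-0.1,"yaw":0},
    {"fingers":1,"tx":0,"ty":0,"tz":-1,"yaw":0},
    {"fingers":1,"tx":0,"ty":0,"tz":-1,"yaw":0},
    {"fingers":1,"tx":-0.1,"ty":0.2,"tz":-1,"yaw":0},
    {"fingers":1,"tx":-0.1,"ty":0.3,"tz":-1,"yaw":0},
    {"fingers":1,"tx":-0.1,"ty":0.3,"tz":-1,"yaw":0},
    {"fingers":1,"tx":-0.1,"ty":0.3,"tz":-1,"yaw":0},
  ],
)

```text
clock: 13.47
position: [0.4745, -0.0778, 0.1794]
tcp_rot: [0.033, 0.999, 0.018, 0.039]
force: [-0.1, -0.7, -0.5]
finger_gap: 0.0005
```

```bash
cat > sw.py <<'E'
from m import *
import sys
c=read_camera("side");im=cv2.imread("pics/side0.png");a=np.radians(-4);S=np.array([[np.cos(a),-np.sin(a)],[np.sin(a),np.cos(a)]])
for i in(im,c["image"]):
    h=cv2.cvtColor(i,cv2.COLOR_BGR2HSV);y=(h[...,0]>18)&(h[...,0]<35)&(h[...,1]>110);y[:222]=0;y[258:]=0;y[:,:290]=0;y[:,330:]=0
    vs,us=np.nonzero(y)
    if len(us):
        L=np.array([(atz(c,q,.036)[:2]-[.517,-.0175])@S for q in zip(us,vs)])*1000;print(len(us),L.mean(0),L.min(0),L.max(0))
o=readout.get_obs();print(o["clock"],o["position"],o["force"])
cv2.imwrite(f"pics/{sys.argv[1]}.png",cv2.resize(c["image"][170:270,260:360],None,fx=6,fy=6,interpolation=cv2.INTER_CUBIC))
E
python3 sw.py k
```

```text
59 [-24.4248 -82.3899] [-36.2019 -93.1851] [-12.1312 -71.7257]
49 [-23.9067 -92.6011] [ -37.2471 -100.3973] [-10.8868 -84.2066]
13.5167 [ 0.4769 -0.0775  0.1835] [ 1.3624 -0.809   2.418 ]
```

View pics/k.png

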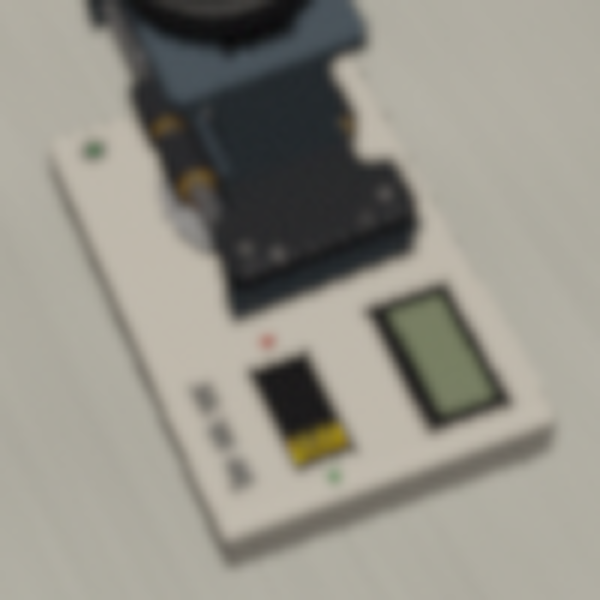

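The cap is about 10 mm over (side crop (320,442)), some 4 mm short of the green end. I go back in behind it and finish the push.

```bash
python3 st.py .4885 -.084 .048
```

```text
13.5167 tip [ 0.4791 -0.0767  0.1586] force [ 1.3624 -0.809   2.418 ] xdir 176.1580957267287 z [ 0.0864  0.0331 -0.9957]
torque [-0.0053  0.0872 -0.0647] contact rel tip x,y -0.05231038826687925 0.005354226522055389
rows to go tx ty tz [-0.03 -0.55  5.53]
```

Call:
drive_tool(
  steps=[
    {"fingers":1,"tx":0,"ty":-0.1,"tz":0.9,"yaw":0},
    {"fingers":1,"tx":0,"ty":-0.1,"tz":0.9,"yaw":0},
    {"fingers":1,"tx":0,"ty":-0.1,"tz":0.9,"yaw":0},
    {"fingers":1,"tx":0,"ty":-0.1,"tz":0.9,"yaw":0},
    {"fingers":1,"tx":0,"ty":-0.1,"tz":0.9,"yaw":0},
    {"fingers":1,"tx":0,"ty":0,"tz":0.3,"yaw":0},
  ],
)

```text
clock: 14.02
position: [0.4838, -0.0858, 0.0867]
tcp_rot: [0.03, 0.998, 0.015, 0.044]
force: [-0.1, 0.9, -0.3]
finger_gap: 0.0006
```

```bash
python3 st.py .4885 -.084 .037
```

```text
14.0167 tip [ 0.486  -0.0851  0.0618] force [-0.07    0.8846 -0.3312] xdir 176.46201795990805 z [ 0.0894  0.0273 -0.9956]
torque [0.0223 0.0416 0.0131] contact rel tip x,y 0.11815273760797013 -0.0011241063558037542
rows to go tx ty tz [-0.01  0.02  1.25]
```

Call:
drive_tool(
  steps=[
    {"fingers":1,"tx":0,"ty":0.02,"tz":0.7,"yaw":0},
    {"fingers":1,"tx":0,"ty":0,"tz":0.2,"yaw":0},
  ],
)

```text
clock: 14.18
position: [0.4835, -0.0849, 0.0666]
tcp_rot: [0.03, 0.999, 0.015, 0.042]
force: [-0.4, -0.4, 0.5]
finger_gap: 0.0004
```

```bash
python3 st.py .4892 -.084 .0345
```

```text
14.1833 tip [ 0.4856 -0.0842  0.0417] force [-0.3818 -0.3589  0.4855] xdir 176.49748704899147 z [ 0.0845  0.0273 -0.996 ]
torque [ 0.0076  0.0853 -0.0118] contact rel tip x,y -0.15817176274418182 0.033490432362148916
rows to go tx ty tz [-0.15  0.01  0.37]
```

Call:
drive_tool(
  steps=[
    {"fingers":1,"tx":-0.15,"ty":0,"tz":0.15,"yaw":0},
    {"fingers":1,"tx":0,"ty":0,"tz":0.08,"yaw":0},
  ],
)

```text
clock: 14.35
position: [0.4865, -0.085, 0.0618]
tcp_rot: [0.03, 0.999, 0.015, 0.041]
force: [1.4, -1.1, 4.1]
finger_gap: 0.0003
```

```bash
python3 st.py .4892 -.084 .034
```

```text
14.35 tip [ 0.4886 -0.0843  0.0368] force [ 1.3505 -1.1452  4.0998] xdir 176.52401167295363 z [ 0.0827  0.0273 -0.9962]
torque [ 0.0274 -0.2105  0.0365] contact rel tip x,y 0.041048957625943946 0.012992142647912798
rows to go tx ty tz [-0.02  0.01  0.14]
```

Call:
drive_tool(
  steps=[
    {"fingers":1,"tx":-0.1,"ty":0,"tz":-0.05,"yaw":0},
    {"fingers":1,"tx":0,"ty":0,"tz":0.13,"yaw":0},
  ],
)

```text
clock: 14.52
position: [0.4901, -0.0854, 0.0616]
tcp_rot: [0.029, 0.999, 0.014, 0.042]
force: [-0.4, 0.8, 0.0]
finger_gap: 0.0006
```

```bash
python3 st.py .4902 -.084 .034
```

```text
14.5167 tip [ 0.4922 -0.0847  0.0367] force [-0.3606  0.7914  0.0074] xdir 176.54252750715327 z [ 0.0854  0.0264 -0.996 ]
torque [0.0407 0.0492 0.0272] contact rel tip x,y -5.439666204010617 2.835649980455934
rows to go tx ty tz [0.11 0.03 0.13]
```

Call:
drive_tool(
  steps=[
    {"fingers":1,"tx":0.09,"ty":0,"tz":0.1,"yaw":0},
  ],
)

```text
clock: 14.6
position: [0.4892, -0.0854, 0.06]
tcp_rot: [0.029, 0.999, 0.014, 0.043]
force: [0.2, 0.4, 2.3]
finger_gap: 0.0005
```

```bash
python3 st.py .4902 -.084 .034
```

```text
14.6 tip [ 0.4914 -0.0847  0.0351] force [0.2408 0.3588 2.2733] xdir 176.54846772379565 z [ 0.0871  0.026  -0.9959]
torque [ 0.0005 -0.252  -0.0307] contact rel tip x,y 0.10601911918473006 -0.004360878355644985
rows to go tx ty tz [0.07 0.03 0.05]
```

Call:
drive_tool(
  steps=[
    {"fingers":1,"tx":0.05,"ty":-0.15,"tz":0.02,"yaw":0},
    {"fingers":1,"tx":0,"ty":-0.2,"tz":-0.01,"yaw":0},
  ],
)

```text
clock: 14.77
position: [0.4881, -0.0919, 0.0603]
tcp_rot: [0.029, 0.999, 0.014, 0.044]
force: [-0.1, 0.4, 0.5]
finger_gap: 0.0004
```

```bash
python3 st.py .4892 -.1 .0345
```

```text
14.7667 tip [ 0.4903 -0.0913  0.0354] force [-0.1497  0.3953  0.5355] xdir 176.60052959391246 z [ 0.0888  0.0263 -0.9957]
torque [0.0532 0.0885 0.0273] contact rel tip x,y -0.16056936896187568 0.0802547852426305
rows to go tx ty tz [ 0.03 -0.44  0.03]
```

Call:
drive_tool(
  steps=[
    {"fingers":1,"tx":0.03,"ty":-0.1,"tz":0.05,"yaw":0},
    {"fingers":1,"tx":0,"ty":-0.1,"tz":0,"yaw":0},
  ],
)

```text
clock: 14.93
position: [0.4877, -0.0962, 0.06]
tcp_rot: [0.029, 0.998, 0.015, 0.045]
force: [0.4, 1.7, 0.8]
finger_gap: 0.0004
```

```bash
python3 st.py .4892 -.1 .0345
```

```text
14.9333 tip [ 0.49   -0.0956  0.0351] force [0.3516 1.7014 0.7633] xdir 176.5476408393243 z [ 0.0906  0.0268 -0.9955]
torque [0.4709 0.0558 0.0386] contact rel tip x,y -0.08682557929632126 0.5605391594659831
rows to go tx ty tz [ 0.03 -0.22  0.02]
```

Fy is 1.7 N, so it is on the cap and pushing. I continue to the stop.

Call:
drive_tool(
  steps=[
    {"fingers":1,"tx":0.02,"ty":-0.12,"tz":0.01,"yaw":0},
    {"fingers":1,"tx":0,"ty":-0.1,"tz":0,"yaw":0},
  ],
)

```text
clock: 15.1
position: [0.4875, -0.0973, 0.06]
tcp_rot: [0.033, 0.998, 0.019, 0.045]
force: [1.6, 14.6, 0.8]
finger_gap: 0.0004
```

```bash
python3 st.py .4892 -.1 .0345
```

```text
15.1 tip [ 0.4898 -0.0965  0.0351] force [ 1.6429 14.5745  0.8381] xdir 176.0830297242795 z [ 0.092   0.035  -0.9951]
torque [ 2.6165 -0.5933  0.0978] contact rel tip x,y 0.6566371038610904 2.686305519970906
rows to go tx ty tz [ 0.02 -0.18  0.02]
```

There is a firm stop: 14.6 N sideways with almost no vertical load. I back off, lift and check.

Call:
drive_tool(
  steps=[
    {"fingers":1,"tx":0,"ty":0.15,"tz":-0.1,"yaw":0},
    {"fingers":1,"tx":0,"ty":0,"tz":-1,"yaw":0},
    {"fingers":1,"tx":0,"ty":0,"tz":-1,"yaw":0},
    {"fingers":1,"tx":0,"ty":0.2,"tz":-1,"yaw":0},
    {"fingers":1,"tx":0,"ty":0.3,"tz":-1,"yaw":0},
    {"fingers":1,"tx":0,"ty":0.3,"tz":-1,"yaw":0},
    {"fingers":1,"tx":0,"ty":0.3,"tz":-1,"yaw":0},
    {"fingers":1,"tx":0,"ty":0,"tz":-0.5,"yaw":0},
  ],
)

```text
clock: 15.77
position: [0.4718, -0.0782, 0.1933]
tcp_rot: [0.034, 0.999, 0.019, 0.038]
force: [-1.3, 0.5, 0.6]
finger_gap: 0.0004
```

```bash
python3 sw.py l
```

```text
59 [-24.4248 -82.3899] [-36.2019 -93.1851] [-12.1312 -71.7257]
51 [-23.7179 -92.7427] [ -36.034  -101.2318] [-10.8868 -84.0104]
15.8167 [ 0.4725 -0.0787  0.1945] [ 0.3686 -0.8235  1.03  ]
```

View pics/l.png

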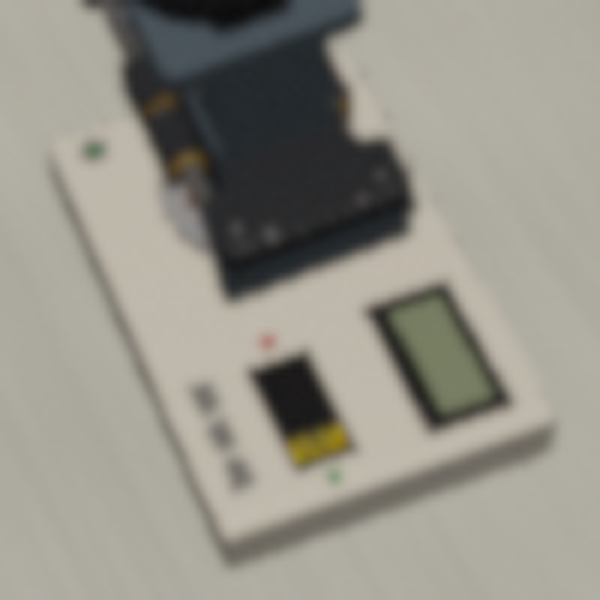

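The cap sits against the green end and didn't move under the firm push, so it looks to be at its stop. I clear the arm and check cap travel and cup from the top camera.

Call:
drive_tool(
  steps=[
    {"fingers":1,"tx":0,"ty":0.5,"tz":-0.8,"yaw":0},
    {"fingers":1,"tx":0,"ty":1,"tz":-0.5,"yaw":0},
    {"fingers":1,"tx":0,"ty":1,"tz":0,"yaw":0},
    {"fingers":1,"tx":0,"ty":1,"tz":0,"yaw":0},
    {"fingers":1,"tx":0,"ty":1,"tz":0,"yaw":0},
    {"fingers":1,"tx":0,"ty":1,"tz":0,"yaw":0},
    {"fingers":1,"tx":0,"ty":1,"tz":0,"yaw":0},
    {"fingers":1,"tx":0,"ty":1,"tz":0,"yaw":0},
    {"fingers":1,"tx":0,"ty":1,"tz":0,"yaw":0},
    {"fingers":1,"tx":0,"ty":1,"tz":0,"yaw":0},
    {"fingers":1,"tx":0,"ty":1,"tz":0,"yaw":0},
    {"fingers":1,"tx":0,"ty":1,"tz":0,"yaw":0},
    {"fingers":1,"tx":0,"ty":1,"tz":0,"yaw":0},
    {"fingers":1,"tx":0,"ty":1,"tz":0,"yaw":0},
    {"fingers":1,"tx":0,"ty":1,"tz":0,"yaw":0},
    {"fingers":1,"tx":0,"ty":1,"tz":0,"yaw":0},
  ],
)

```text
clock: 17.15
position: [0.4874, 0.2312, 0.2193]
tcp_rot: [0.039, 0.999, 0.009, 0.031]
force: [0.1, -0.6, -0.1]
finger_gap: 0.001
```

```bash
python3 - <<'E'
from m import *
print(readout.get_obs()["position"])
a=np.radians(-4);S=np.array([[np.cos(a),-np.sin(a)],[np.sin(a),np.cos(a)]]);I=[]
for n,(u0,u1,v0,v1),s in(("top",(330,362,208,230),(250,140)),("side",(290,330,222,258),(250,150))):
    c=read_camera(n)
    for im in(cv2.imread(f"pics/{n}0.png"),c["image"]):
        f=im.astype(float);w=np.clip(f[...,2]-f[...,0]-25,0,None)  # yellow: red minus blue
        h=cv2.cvtColor(im,cv2.COLOR_BGR2HSV);w[(h[...,0]<15)|(h[...,0]>38)]=0
        m=np.zeros_like(w);m[v0:v1,u0:u1]=w[v0:v1,u0:u1];vs,us=np.nonzero(m>10);ww=m[vs,us]
        p=(us@ww/ww.sum(),vs@ww/ww.sum());print(n,"cap px",p,"scale mm",((atz(c,p,.036)[:2]-[.517,-.0175])@S*1000))
    P,u,v=cloud(c,green(c));k=(abs(P[:,0]-.52)<.06)&(abs(P[:,1]-.036)<.045)&(P[:,2]>.083)&(P[:,2]<.1);Q=P[k]
    A=np.c_[Q[:,:2]-Q[:,:2].mean(0),np.ones(len(Q))];print(n,"rim",len(Q),np.linalg.lstsq(A,Q[:,2],rcond=None)[0],Q.min(0),Q.max(0))
    print(" dots",blobs(c,orange(c),.09,(275,325,185,230)))
    for t in("yeast_jar_c","salt_jar_c","timer_c"):print(t,[np.round(r["uv"],1).tolist() for r in landmark_of(n,t)][:1])
    I.append(cv2.resize(c["image"][s[1]:s[1]+120,s[0]:s[0]+130],None,fx=3,fy=3,interpolation=cv2.INTER_CUBIC))
cv2.imwrite("pics/z.png",np.hstack(I))
E
```

```text
[0.4874 0.2312 0.2193]
top cap px (np.float64(348.3527588344699), np.float64(218.17172969621822)) scale mm [-25.1107 -80.3939]
top cap px (np.float64(352.55659911023236), np.float64(219.00840336134453)) scale mm [-26.5087 -92.8794]
top rim 116 [-0.0121 -0.0266  0.0891] [0.4748 0.0104 0.0833] [0.5524 0.0646 0.0957]
 dots [(array([301.7, 217. ]), np.int32(7), array([0.4809, 0.0386, 0.09  ]))]
yeast_jar_c [[413.0, 209.7]]
salt_jar_c [[166.9, 161.7]]
timer_c [[221.3, 147.7]]
side cap px (np.float64(310.8385936875749), np.float64(240.22612864562524)) scale mm [-24.228  -82.5777]
side cap px (np.float64(312.63345633456333), np.float64(243.53464534645346)) scale mm [-23.8099 -94.3856]
side rim 77 [-0.0339 -0.0098  0.0877] [0.4894 0.0055 0.083 ] [0.55   0.0621 0.0933]
 dots [(array([287.7, 194.3]), np.int32(3), array([0.4821, 0.0378, 0.09  ])), (array([293., 202.]), np.int32(7), array([0.4839, 0.0058, 0.09  ]))]
yeast_jar_c [[352.2, 288.4]]
salt_jar_c [[286.0, 108.7]]
timer_c [[317.5, 132.6]]
```

View pics/z.png

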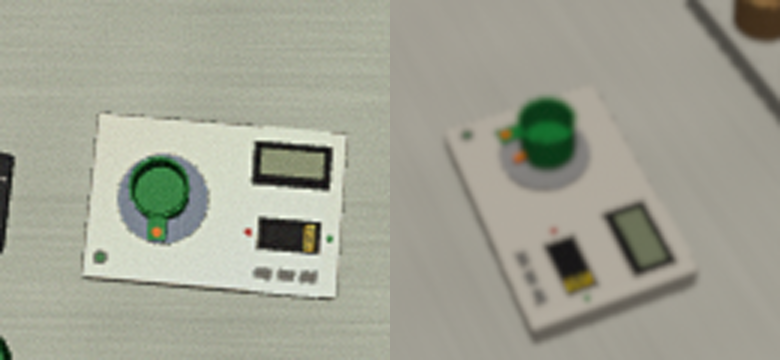

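The cup stands level on the plate: the rim plane is 89 mm up with slopes under 3%. Measured cap travel is 12.5 mm against 14, so I check that with subpixel profiles along the recess.

```bash
python3 - <<'E'
from m import *
c=read_camera("top");T=np.array(c["cam_to_world"]);f=200/np.tan(np.radians(c["vertical_fov"]/2))
a=np.radians(-4);S=np.array([[np.cos(a),-np.sin(a)],[np.sin(a),np.cos(a)]])
ys=np.arange(-112,-33,1.)
def prof(im):
    acc=np.zeros((len(ys),3));xs=np.arange(-34,-15,2.)
    for x in xs:
        W=np.c_[np.c_[np.full(len(ys),x),ys]/1000@S.T+[.517,-.0175],np.full(len(ys),.036)]
        q=(W-T[:3,3])@T[:3,:3];u=(q[:,0]/q[:,2]*f+c["cx"]).astype(np.float32);v=(q[:,1]/q[:,2]*f+c["cy"]).astype(np.float32)
        acc+=cv2.remap(im.astype(np.float32),u[None],v[None],cv2.INTER_LINEAR)[0]
    return acc/len(xs)
def edges(s):
    h=(s.max()+s.min())/2;i=np.nonzero(np.diff(s>h))[0];return [round(float(ys[j]+(h-s[j])/(s[j+1]-s[j])),1) for j in i]
for n,im in(("off",cv2.imread("pics/top0.png")),("now",c["image"])):
    p=prof(im);print(n,"recess edges(blue)",edges(p[:,0]),"cap edges(red-blue)",edges(p[:,2]-p[:,0]))
E
```

```text
off recess edges(blue) [-103.8, -42.6] cap edges(red-blue) [-85.9, -75.2]
now recess edges(blue) [-103.8, -42.6] cap edges(red-blue) [-98.4, -87.1]
```

```bash
python3 -c "
from h import *
print(readout.get_obs()['dq'].round(3)); print(job_done())"
```

```text
[ 0.001 -0.001 -0.004  0.003  0.002  0.002]
the job is handed in; nothing more can be done
None
```

I set the smallest green cup on the carrier with its notch over the orange key and let go. Then I slid the yellow switch to the green-dot end with the shut fingertips, moved the arm clear and handed the job in at about 17 s.

**Cup:** The last checks show it sitting flat. Its rim plane is about 88–89 mm up against 90 mm expected, with slopes of about 3% or less. The tab lines up with the key.

**Switch:** On the last push it met a firm stop, 14.6 N sideways with only 0.8 N vertical. The gap left at the green end is about 5.4 mm, where 5 mm is expected when fully on. One check disagrees: comparing the pictures before and after gives only about 12.2 mm of travel instead of 14 mm. I put that down to the roughly 3 mm pixel size and trusted the stop. I did not push again to confirm.

**Forces and drift:** Getting the fingertips into the recess took several tries, because the tool had drifted to a tilt of about 6 degrees. Those tries pressed on the housing rim with up to about 22 N.

**Other things on the bench:** The yeast jar, salt jar and timer came up within a few pixels of where they started. I did not recheck the moulds, spoon and spatula at the end, but the arm did not go near them.

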